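# Fit the spout to the countertop water filter

### The arm

A 7-joint arm with a two-finger parallel gripper is mounted at the origin on the work surface. World frame = base frame: x ahead of the robot, y to its left, z up, the work surface at z = 0. Lengths are in m, angles in rad, forces in N, time in s.
With the tool pointing down it reaches from about 0.425 to 0.95 m from the base axis. Payload 4.7 kg.
Tool frame: the origin (TCP) lies on the centre line of the jaws, within the pads' length; the fingertips stand 19 mm ahead of it and the grasp point (between the pads) is the TCP; z points along the fingers, y is the line along which they close (so a half turn about z gives the same grasp; the last joint's range is limited). The gripper opens to 85 mm and grips with 20 to 120 N. Pads are 22 mm wide; open, the fingers measure 114 mm over their backs; the gripper's body (76 mm by 85 mm) begins 54 mm behind the grasp point. The pads swing forward as they close: fully open they stand 13 mm farther back than shut.
Start: joints at [-1.244, 0.469, -0.049, 1.532, 0.024, 1.141, -0.082], TCP at [0.235, 0.633, 0.25] pointing down, gripper open.
Joint ranges: [-2.59, 2.59], [-0.33, 1.99], [-1.39, 1.29], [0.1, 2.45], [-1.04, 4.18], [0.21, 1.99], [-2.66, 2.66]. Speed limits (rad/s): [2.57, 2.57, 3.14, 3.14, 3.14, 3.14, 3.14].

### API

Orientations are given as a unit quaternion [w, x, y, z].
In Python, from bench import read_state, get_image, job gives the robot as it stands. The module is installed in compiled form; this text tells all that it offers.
- The arm moves only by the tool move_arm, never from a script. Its argument "rows" is a list of rows, each an object with "gripper": the finger opening in m, from 0 to 0.0854; "delta_pos": the shift along the tool's x, y, z in m, a list of three; "roll": the turn about the tool's z in degrees. A call has 1 to 10 rows; each row shifts and turns the commanded pose from where the row before left it, along the tool's axes as they then stand; what a row does not reach is not made up. A row lasts 1/8 s, in which the tool goes at most 62.5 mm and 10.7 degrees, less where a joint would pass 70% of its speed; a pose out of reach is approached as far as the arm can. A call with a gripper value outside its range is refused whole. The fingers move at their own pace and stop on an object; "grip_force" is the grip in N (left out, the last holds). Time passes only in rows, so rows that do not move let the fingers close. It gives the time, the measured TCP pose, the force, the opening and the grip force at its end, in the units of the state.
- read_state(): the state, without advancing time (a new reading comes with each control period).
- get_image(name): name is "side" or "top"; returns a dict with "frame" (400x640x3 uint8, blue, green, red), "intrinsics" (3x3 intrinsics, pixels), "position" and "orientation" of the camera in the world. Camera axes: x right, y down, z forward; pixel columns grow to the right and rows downward; lengths in m; the calibration is good to about 2 mm. A picture is of the moment at which its call begins. There is no depth.
- job.close_job(): hands the job in; it is judged then, once.
The state is a dict: "time": time; "q": joint angles; "dq": joint speeds; "effort": joint torques, N m; "tool_pos": TCP position; "ee_rot": TCP orientation; "wrist_force": force on the tool from outside, world axes, zero at the start; "torque": the same for the moment, N m; "finger_gap": finger opening in m; "grasp_force": force on a finger pad.
Only numpy, scipy, OpenCV 4.12 (cv2) and the standard library are available. Lean on these libraries where they do the work, as an engineer would, in place of code of your own. Each camera call takes 0.05 s, during which the arm holds its last target. There are 200 camera calls.

### The job

Get the water filter ready to fill the saucepan: pull the blanking plug out of the push-fit collet on top of the filter and put it into the ramekin on the counter, then take the bent steel spout from its wooden drying stand and push its stem straight down into the collet, past the seal, until it is fully home. Fit it so that its outlet hangs over the open saucepan; let go of it, and leave everything else where it stands.

Things in the scene. Friction and masses are not known exactly. Their poses are not given: they have to be found in the camera images.
- filter: Countertop water filter, fixed to the counter: a white plastic block 84 x 76 mm and 70 mm high with a white 68 mm cartridge lying behind it (from 38 to 193 mm along its +x), and on top of the block an upright steel push-fit collet, 36 mm in outer diameter, from 70 to 110 mm above the counter. Origin on the counter, under the collet's axis; z up.
- collet_mouth (a point): Centre of the collet's open top, 110 mm above the counter. The mouth is a funnel 21 mm wide at the top, narrowing over 7 mm to a round bore 14 mm in diameter.
- collet_floor (a point): Centre of the bore's floor, 40 mm below the mouth (70 mm above the counter): where the stem's tip bottoms. A rubber seal of four sprung lips sits 24 mm below the mouth and resists with 5 to 12 N as the tip passes it, then drags with about 6 N all the way down; the dropped spout stops there, over 10 mm short.
- plug: Loose grey plastic blanking plug, 47 mm long, 30 g, standing in the collet at the start and lifting out without resistance. Origin at the foot of its stem; z along it, up when it stands in the collet. Stem 11 mm in diameter from 0 to 15 mm, flange 30 mm in diameter from 15 to 19 mm (it rests on the collet's top), round grip knob 20 mm in diameter from 19 to 47 mm.
- ramekin: Blue ceramic ramekin, loose, round, 88 mm across the rim, 42 mm high, wall 4 mm. Origin at the centre of its underside. It stands on the robot's right, in either of two places which it and the drying stand swap.
- stand: Wooden drying stand, a fixed block 80 x 80 mm and 55 mm high with one upright hole in the middle of its top, 13.5 mm in diameter and 47 mm deep, in which the spout stands. Origin at the centre of its underside.
- spout: Loose bent tube of stainless steel, 100 to 160 g, like an upside-down L, 12 mm in diameter. Origin at the tip of its straight stem; z runs up the stem, x along the level outlet arm. Tip tapered over 8 mm to 8 mm; plain stem for gripping from 52 to 115 mm above the tip; arm's axis 135 mm above the tip (topmost 141 mm), reaching 90 mm from the stem's axis, its end turned down.
- spout_flange (a point): Centre of the underside of the spout's flange, 41.5 mm above the tip; flange 32 mm in diameter, 10 mm thick. It rests on the stand's top at the start; when the tip has bottomed in the collet it is 1.5 mm above the collet's top.
- spout_grip (a point): Point on the stem's axis 112 mm above the tip, a good place to grip from above, closing along the spout's y (across the arm).
- spout_outlet (a point): The open end of the spout, at 90 mm along x and 112 mm above the stem's tip.
- pan: Small aluminium saucepan, loose, on the left of the filter: 140 mm in diameter, 75 mm high, open on top, wall 3 mm, with a long handle of up to 80 mm height along its own +y, away from the filter. Origin at the centre of its underside.
- spoon: Bystander: wooden spoon 260 mm long, lying on the counter at the robot's right.
- container: Bystander: clear plastic container with a white snap lid, 156 x 116 x 63 mm. Origin at the centre of its underside.
- jar: Bystander: glass jar with a steel cap, 56 mm in diameter, 85 mm high. Origin at the centre of its underside.
- mug: Bystander: white mug 80 mm in diameter, 90 mm high. Origin at the centre of its underside.
- bowl: Bystander: white bowl 124 mm in diameter, 50 mm high. Origin at the centre of its underside.
- grinder: Bystander: steel pepper grinder 52 mm in diameter, 145 mm high. Origin at the centre of its underside.

How it is judged:
By the outcome, as a careful person would: the job done as asked, in the order asked, and still so for the second after the job is handed in, with the robot touching nothing.
It also fails if it takes over 58 s, if anything falls off the work surface, if the arm or the gripper's body presses on something with over 40 N, if the wrist force passes 120 N, or if a joint passes its speed limit or range.

## Working session

There is one attempt and no reset: what is moved stays moved. The work goes in short steps, Python scripts to look and compute and a tool call to move; the robot and the scene stay as the last step left them, time stands still between calls to the robot, and variables do not carry over. Pictures are saved under pics/ and viewed, at most 10 in all, crops included, and the job is handed in when it is done.

Besides the shell and the picture viewer there is one more tool, called after ">>>" as name([rows], argument=value, ...), one row to a line, values as JSON. move_arm: Moves the arm, as the interface text tells. Its arguments: {"type":"object","properties":{"rows":{"type":"array"},"grip_force":{"type":"number"}},"required":["rows"]}

```bash
mkdir -p pics; cat > h.py <<'E'
import numpy as np, cv2, pickle
from scipy.spatial.transform import Rotation as R
from bench import read_state, get_image, job
def rot(o):
    o=np.array(o,float)
    return o if o.shape==(3,3) else R.from_quat(o,scalar_first=True).as_matrix()
def snap(n,tag):
    im=get_image(n); cv2.imwrite(f'pics/{tag}.png',im['frame']); pickle.dump(im,open(f'pics/{tag}.pkl','wb')); return im
def load(tag): return pickle.load(open(f'pics/{tag}.pkl','rb'))
def at_z(im,u,v,z):
    M=rot(im['orientation']); p=np.array(im['position'],float)
    d=M@np.linalg.solve(np.array(im['intrinsics']),[u,v,1]); return p+d*(z-p[2])/d[2]
def proj(im,P):
    c=np.array(im['intrinsics'])@(rot(im['orientation']).T@(np.array(P,float)-np.array(im['position']))); return c[:2]/c[2]
def tri(a,pa,b,pb):
    A=[];B=[]
    for im,(u,v) in ((a,pa),(b,pb)):
        M=rot(im['orientation']); d=M@np.linalg.solve(np.array(im['intrinsics']),[u,v,1]); d/=np.linalg.norm(d)
        Q=np.eye(3)-np.outer(d,d); A.append(Q);B.append(Q@np.array(im['position']))
    x=np.linalg.solve(A[0]+A[1],B[0]+B[1]); return x
E
python3 - <<'E'
from h import *
for n in('top','side'):
    im=snap(n,n+'0'); print(n,im['position'],im['orientation'],im['intrinsics'])
print(read_state())
E
```

```text
top [ 0.30667403 -0.03603673  1.4043715 ] [-0.05917124  0.70660035 -0.70235383  0.06256046] [[433.92484742   0.         316.16172153]
 [  0.         433.92484742 203.1672299 ]
 [  0.           0.           1.        ]]
side [0.29759674 0.51924799 0.78824772] [ 0.07507813 -0.19125056  0.91521878 -0.34664259] [[378.06079038   0.         317.60381436]
 [  0.         378.06079038 196.93752241]
 [  0.           0.           1.        ]]
{'time': 0.1, 'q': array([-1.24388546,  0.46938787, -0.04862557,  1.53359548,  0.02408816,
        1.14098132, -0.08231316]), 'dq': array([-4.30235469e-04,  3.75566994e-05,  4.32746436e-04, -2.27796138e-03,
       -5.62848755e-06,  7.47699516e-04,  1.92998971e-03]), 'effort': array([ 6.55010699e-04, -5.11515033e+01, -4.68684488e-02, -2.38392484e+01,
        1.08398910e-02,  4.37856041e-03,  1.68295952e-05]), 'tool_pos': array([0.23492948, 0.63226741, 0.24933926]), 'ee_rot': array([-1.39637364e-04,  1.76949342e-01,  9.84219555e-01, -8.82553969e-04]), 'wrist_force': array([ 0.33841335, -0.79233194,  0.32143872]), 'torque': array([-0.00876478,  0.04686713, -0.03115487]), 'grasp_force': 0.0, 'finger_gap': 0.08527285785828724}
```

View pics/top0.png

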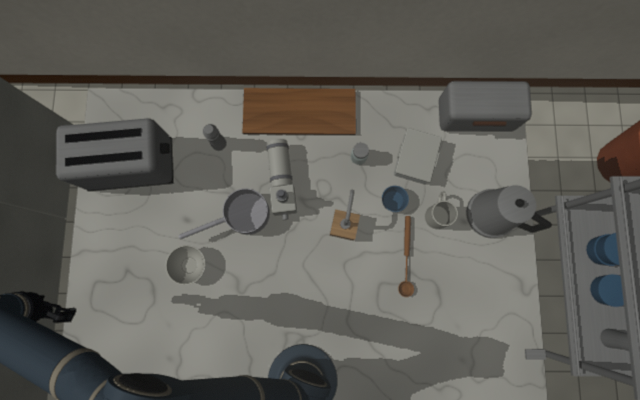

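View pics/side0.png

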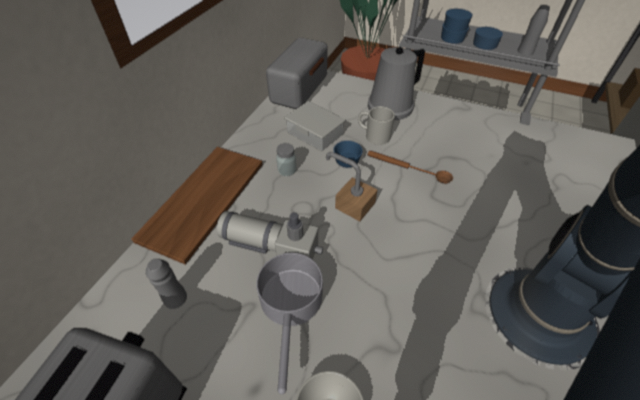

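The top view shows the filter and plug near (282,196), the pan at (246,211), the stand at (346,225) with the spout arm pointing up the image, and the ramekin at (395,200). I'll enlarge both views.

```bash
python3 - <<'E'
from h import *
t=load('top0')['frame'][170:250,220:420]; s=load('side0')['frame'][130:280,250:400]
cv2.imwrite('pics/topc.png',cv2.convertScaleAbs(cv2.resize(t,None,fx=4,fy=4,interpolation=cv2.INTER_CUBIC),alpha=1.5))
cv2.imwrite('pics/sidec.png',cv2.convertScaleAbs(cv2.resize(s,None,fx=4,fy=4,interpolation=cv2.INTER_CUBIC),alpha=1.5))
E
```

```text
(no output)
```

View pics/topc.png

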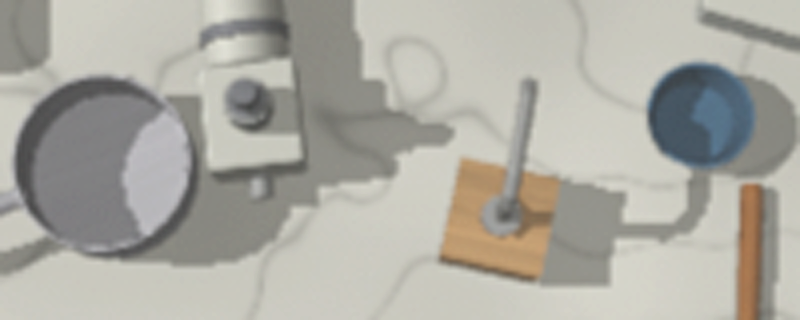

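View pics/sidec.png

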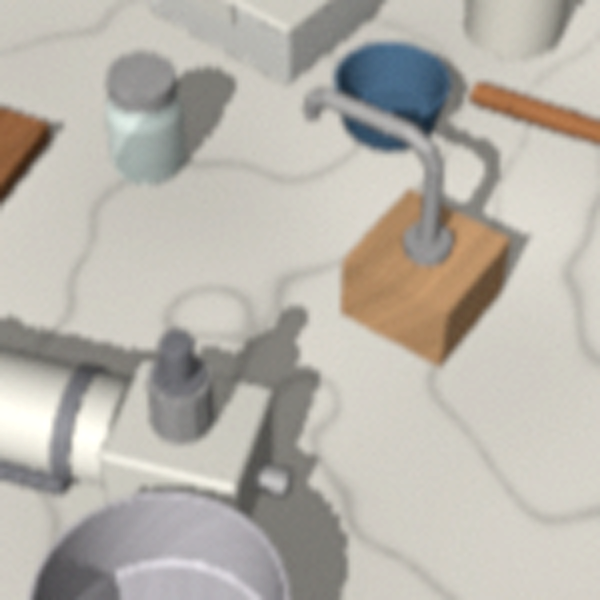

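The crops show these points. Top crop: knob top (245,95), pan rim centre (104,165), stand flange (502,214), arm end (530,82), ramekin rim centre (701,115). Side crop: knob top (176,340), spout flange (428,243), elbow (430,150), arm end (315,100).

```bash
python3 - <<'E'
from h import *
np.set_printoptions(precision=4,suppress=True)
t=load('top0'); s=load('side0')
T=lambda U,V:((U+.5)/4-.5+220,(V+.5)/4-.5+170)
S=lambda U,V:((U+.5)/4-.5+250,(V+.5)/4-.5+130)
def p(n,*a): print(n,*a)
p('knob top z.142',at_z(t,*T(245,94),.142),at_z(s,*S(177,341),.142),tri(t,T(245,94),s,S(177,341)))
p('pan',at_z(t,*T(104,165),.075),'edges',at_z(t,*T(14,165),.075),at_z(t,*T(195,165),.075))
p('ramekin',at_z(t,*T(701,115),.042),'edge',at_z(t,*T(648,115),.042),at_z(t,*T(754,115),.042),'side',at_z(s,*S(392,83),.042))
for c in((462,158),(562,179),(542,280),(440,260)): p('st',at_z(t,*T(*c),.055))
p('flange z.065',at_z(t,*T(501,216),.065),at_z(s,*S(428,242),.065))
p('arm end',at_z(t,*T(530,82),.1485),'elbow',at_z(t,*T(507,208),.1485),'side elbow',at_z(s,*S(430,150),.1485),'side end',at_z(s,*S(318,98),.1485))
for c in((203,68),(296,60),(304,160),(212,172)): p('filt',at_z(t,*T(*c),.07))
p('home tool x,y dir',rot(read_state()['ee_rot']))
E
```

```text
knob top z.142 [0.556  0.0633 0.142 ] [0.5574 0.065  0.142 ] [0.5572 0.0636 0.1402]
pan [0.5125 0.1766 0.075 ] edges [0.512  0.2462 0.075 ] [0.5129 0.1061 0.075 ]
ramekin [ 0.5611 -0.2934  0.042 ] edge [ 0.5608 -0.251   0.042 ] [ 0.5613 -0.3358  0.042 ] side [ 0.5594 -0.2887  0.042 ]
st [ 0.523  -0.1017  0.055 ]
st [ 0.5067 -0.1803  0.055 ]
st [ 0.4272 -0.1638  0.055 ]
st [ 0.4423 -0.0844  0.055 ]
flange z.065 [ 0.4759 -0.1314  0.065 ] [ 0.4751 -0.1282  0.065 ]
arm end [ 0.5651 -0.1475  0.1485] elbow [ 0.4713 -0.1299  0.1485] side elbow [ 0.4793 -0.1254  0.1485] side end [ 0.5597 -0.1417  0.1485]
filt [0.5908 0.1023 0.07  ]
filt [0.5977 0.0294 0.07  ]
filt [0.5182 0.022  0.07  ]
filt [0.5083 0.0933 0.07  ]
home tool x,y dir [[-0.9374  0.3483 -0.0006]
 [ 0.3483  0.9374 -0.0017]
 [-0.     -0.0018 -1.    ]]
```

>>> move_arm([
  {"gripper": 0.06,"delta_pos": [-0.025,-0.021,0],"roll": 0},
  {"gripper": 0.06,"delta_pos": [-0.035,-0.03,0],"roll": 0},
  {"gripper": 0.06,"delta_pos": [-0.035,-0.03,0],"roll": 0},
  {"gripper": 0.06,"delta_pos": [-0.035,-0.03,0],"roll": 0},
  {"gripper": 0.06,"delta_pos": [-0.035,-0.03,0],"roll": 0},
  {"gripper": 0.06,"delta_pos": [-0.035,-0.03,0],"roll": 0},
  {"gripper": 0.06,"delta_pos": [-0.035,-0.03,0],"roll": 0},
  {"gripper": 0.06,"delta_pos": [-0.035,-0.03,0],"roll": 0},
  {"gripper": 0.06,"delta_pos": [-0.035,-0.03,0],"roll": 0},
  {"gripper": 0.06,"delta_pos": [-0.035,-0.03,0],"roll": 0},
])

```text
time: 1.35
tool_pos: [0.4528, 0.24, 0.2501]
ee_rot: [-0.0, 0.177, 0.984, -0.0]
wrist_force: [1.1, -0.6, -0.6]
finger_gap: 0.0601
grasp_force: 0.0
```

>>> move_arm([
  {"gripper": 0.06,"delta_pos": [-0.035,-0.028,0],"roll": 0},
  {"gripper": 0.06,"delta_pos": [-0.035,-0.028,0],"roll": 0},
  {"gripper": 0.06,"delta_pos": [-0.035,-0.028,0.02],"roll": 0},
  {"gripper": 0.06,"delta_pos": [-0.032,-0.026,0.02],"roll": 0},
  {"gripper": 0.06,"delta_pos": [-0.022,-0.02,0.02],"roll": 0},
  {"gripper": 0.06,"delta_pos": [0,0,0.01],"roll": 0},
  {"gripper": 0.06,"delta_pos": [0,0,0],"roll": 0},
])

```text
time: 2.22
tool_pos: [0.5552, 0.0652, 0.1793]
ee_rot: [-0.001, 0.176, 0.984, -0.0]
wrist_force: [-0.0, 0.2, 0.8]
finger_gap: 0.0601
grasp_force: 0.0
```

```bash
python3 - <<'E'
from h import *
s=read_state(); print(s['tool_pos'],s['q'])
t=snap('side','s1'); 
p=s['tool_pos']
print(proj(t,[p[0],p[1],.142]),proj(t,[.5565,.0637,.142]))
cv2.imwrite('pics/s1c.png',cv2.convertScaleAbs(cv2.resize(t['frame'][150:280,230:380],None,fx=4,fy=4,interpolation=cv2.INTER_CUBIC),alpha=1.5))
E
```

```text
[0.55520147 0.06521506 0.17932874] [-0.37157741  0.35821646  0.2268924   1.89824305 -0.10186594  0.89857669
  1.12108446]
[294.71069178 215.25549551] [294.48151609 214.57707438]
```

View pics/s1c.png

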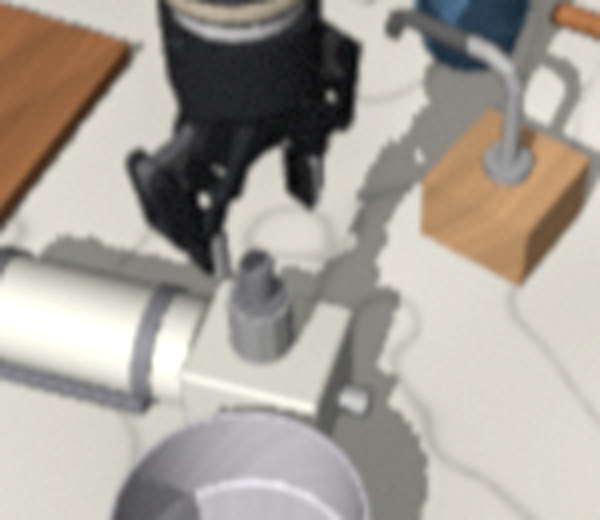

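The crop shows the open fingers, tips at (215,270) and (310,205), straddling the knob top at (258,258). I'll descend and grip.

>>> move_arm([
  {"gripper": 0.06,"delta_pos": [-0.002,-0.001,0.015],"roll": 0},
  {"gripper": 0.06,"delta_pos": [0,0,0.015],"roll": 0},
  {"gripper": 0.06,"delta_pos": [0,0,0.012],"roll": 0},
  {"gripper": 0.06,"delta_pos": [0,0,0],"roll": 0},
  {"gripper": 0.015,"delta_pos": [0,0,0],"roll": 0},
  {"gripper": 0.015,"delta_pos": [0,0,0],"roll": 0},
  {"gripper": 0.015,"delta_pos": [0,0,0],"roll": 0},
  {"gripper": 0.015,"delta_pos": [0,0,0],"roll": 0},
], grip_force=30)

```text
time: 3.28
tool_pos: [0.5588, 0.0639, 0.1392]
ee_rot: [0.001, 0.177, 0.984, 0.001]
wrist_force: [1.6, 4.1, 3.6]
finger_gap: 0.0191
grasp_force: 31.0
```

>>> move_arm([
  {"gripper": 0.015,"delta_pos": [0,0,-0.02],"roll": 0},
  {"gripper": 0.015,"delta_pos": [0,0,-0.035],"roll": 0},
  {"gripper": 0.015,"delta_pos": [0,0,-0.04],"roll": 0},
  {"gripper": 0.015,"delta_pos": [-0.012,-0.031,0],"roll": 0},
  {"gripper": 0.015,"delta_pos": [-0.016,-0.042,0],"roll": 0},
  {"gripper": 0.015,"delta_pos": [-0.016,-0.042,0],"roll": 0},
  {"gripper": 0.015,"delta_pos": [-0.016,-0.042,0],"roll": 0},
  {"gripper": 0.015,"delta_pos": [-0.016,-0.042,0],"roll": 0},
  {"gripper": 0.015,"delta_pos": [-0.016,-0.042,0],"roll": 0},
  {"gripper": 0.015,"delta_pos": [-0.016,-0.042,0],"roll": 0},
])

```text
time: 4.53
tool_pos: [0.5591, -0.2422, 0.2328]
ee_rot: [-0.001, 0.177, 0.984, -0.0]
wrist_force: [0.5, -0.8, -0.1]
finger_gap: 0.0185
grasp_force: 30.7
```

>>> move_arm([
  {"gripper": 0.015,"delta_pos": [-0.012,-0.03,0],"roll": 0},
  {"gripper": 0.015,"delta_pos": [-0.006,-0.02,0],"roll": 0},
  {"gripper": 0.015,"delta_pos": [0,0,0.04],"roll": 0},
  {"gripper": 0.015,"delta_pos": [0,0,0.04],"roll": 0},
  {"gripper": 0.015,"delta_pos": [0,0,0.03],"roll": 0},
  {"gripper": 0.015,"delta_pos": [0,0,0],"roll": 0},
  {"gripper": 0.015,"delta_pos": [0,0,0],"roll": 0},
])

```text
time: 5.4
tool_pos: [0.5604, -0.2936, 0.1244]
ee_rot: [0.001, 0.177, 0.984, -0.0]
wrist_force: [0.5, 0.0, -0.1]
finger_gap: 0.0187
grasp_force: 30.7
```

```bash
python3 - <<'E'
from h import *
s=read_state(); print(s['tool_pos'],s['q'],s['finger_gap'])
t=snap('side','s2'); 
cv2.imwrite('pics/s2c.png',cv2.convertScaleAbs(cv2.resize(t['frame'][60:260,270:470],None,fx=3,fy=3,interpolation=cv2.INTER_CUBIC),alpha=1.5))
E
```

```text
[ 0.56044208 -0.29360438  0.12440805] [ 0.17788813  0.54163098  0.33061679  1.7742459  -0.22252667  0.86088384
  1.82543058] 0.01868714352026532
```

View pics/s2c.png

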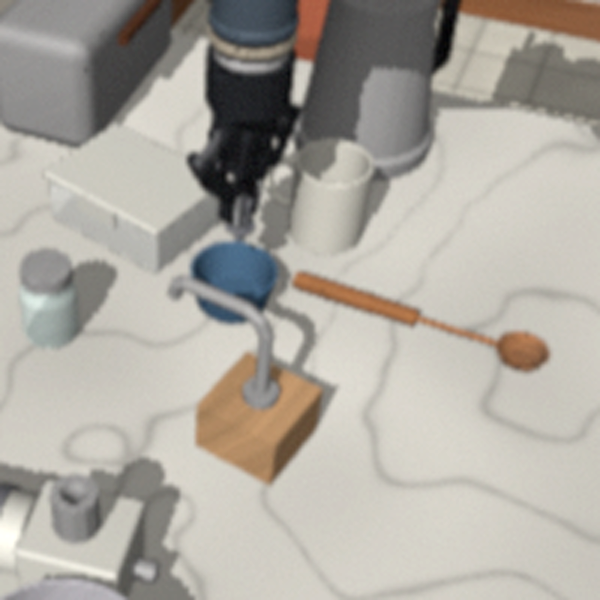

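The plug is held over the ramekin, rim centre at (234,268), and the collet is open at (76,488). I'll lower and release it.

>>> move_arm([
  {"gripper": 0.015,"delta_pos": [0,0,0.025],"roll": 0},
  {"gripper": 0.015,"delta_pos": [0,0,0.025],"roll": 0},
  {"gripper": 0.015,"delta_pos": [0,0,0.012],"roll": 0},
  {"gripper": 0.015,"delta_pos": [0,0,0],"roll": 0},
  {"gripper": 0.04,"delta_pos": [0,0,0],"roll": 0},
  {"gripper": 0.04,"delta_pos": [0,0,0],"roll": 0},
  {"gripper": 0.04,"delta_pos": [0,0,0],"roll": 0},
  {"gripper": 0.04,"delta_pos": [0,0,-0.04],"roll": 0},
  {"gripper": 0.04,"delta_pos": [0,0,-0.05],"roll": 0},
  {"gripper": 0.06,"delta_pos": [0,0,-0.06],"roll": 0},
])

```text
time: 6.7
tool_pos: [0.5593, -0.293, 0.2122]
ee_rot: [-0.001, 0.177, 0.984, 0.0]
wrist_force: [1.5, -0.4, -0.2]
finger_gap: 0.057
grasp_force: 0.0
```

>>> move_arm([
  {"gripper": 0.06,"delta_pos": [0,0,0],"roll": 10},
  {"gripper": 0.06,"delta_pos": [0,0,0],"roll": 10},
  {"gripper": 0.06,"delta_pos": [0,0,0],"roll": 10},
  {"gripper": 0.06,"delta_pos": [0,0,0],"roll": 10},
  {"gripper": 0.06,"delta_pos": [0,0,0],"roll": 10},
  {"gripper": 0.06,"delta_pos": [0,0,0],"roll": 10},
  {"gripper": 0.06,"delta_pos": [0,0,0],"roll": 10},
  {"gripper": 0.06,"delta_pos": [0,0,0],"roll": 10},
  {"gripper": 0.06,"delta_pos": [0,0,0],"roll": 10},
  {"gripper": 0.06,"delta_pos": [0,0,0],"roll": 10},
])

```text
time: 7.95
tool_pos: [0.5599, -0.2932, 0.2115]
ee_rot: [-0.0, 0.869, 0.495, 0.0]
wrist_force: [-0.2, -0.1, -0.1]
finger_gap: 0.0597
grasp_force: 0.0
```

>>> move_arm([
  {"gripper": 0.06,"delta_pos": [0,0,0],"roll": 10},
  {"gripper": 0.06,"delta_pos": [0,0,0],"roll": 10},
  {"gripper": 0.06,"delta_pos": [0,0,0],"roll": 10},
  {"gripper": 0.06,"delta_pos": [0,0,0],"roll": 10},
  {"gripper": 0.06,"delta_pos": [0,0,0],"roll": 10},
  {"gripper": 0.06,"delta_pos": [0,0,0],"roll": 10},
  {"gripper": 0.06,"delta_pos": [0,0,0],"roll": 10},
  {"gripper": 0.06,"delta_pos": [0,0,0],"roll": 0},
  {"gripper": 0.06,"delta_pos": [0,0,0],"roll": 0},
])

```text
time: 9.07
tool_pos: [0.5599, -0.2933, 0.2113]
ee_rot: [-0.0, 0.996, -0.089, 0.0]
wrist_force: [0.1, 0.6, 0.8]
finger_gap: 0.0602
grasp_force: 0.0
```

```bash
python3 - <<'E'
from h import *
s=read_state(); print(s['tool_pos'],s['q'],s['finger_gap']); M=rot(s['ee_rot'])
print(M, M.T@(np.array([.475,-.130,.18])-s['tool_pos']), 'psi',np.degrees(np.arctan2(M[1,1],M[0,1])))
snap('top','t3'); im=snap('side','s3')
# spout model vs the initial side picture: project stem/arm points
for z in(.065,.1255,.1485): print(z,proj(load('top0'),[.475,-.13,z]),proj(load('side0'),[.475,-.13,z]))
E
```

```text
[ 0.55988456 -0.29325438  0.21130803] [-0.2970007   0.65987365  1.09950766  1.72681049 -0.63792926  1.16195158
 -0.76181954] 0.06019060090959196
[[ 9.84087048e-01 -1.77686985e-01  1.29537524e-04]
 [-1.77687016e-01 -9.84087006e-01  2.99190948e-04]
 [ 7.43138570e-05 -3.17447073e-04 -9.99999947e-01]] [-0.11254431 -0.1455637   0.03134587] psi -100.23506260855054
0.065 [344.41161605 223.90975146] [356.91031252 189.65772457]
0.1255 [345.82546587 221.37636807] [358.69129099 173.12002408]
0.1485 [346.39787342 220.35070907] [359.41434748 166.40591059]
```

>>> move_arm([
  {"gripper": 0.06,"delta_pos": [-0.0125,-0.0155,0],"roll": 0},
  {"gripper": 0.06,"delta_pos": [-0.025,-0.033,0],"roll": 0},
  {"gripper": 0.06,"delta_pos": [-0.025,-0.033,0],"roll": 0},
  {"gripper": 0.06,"delta_pos": [-0.025,-0.033,0],"roll": 0},
  {"gripper": 0.06,"delta_pos": [-0.015,-0.02,0],"roll": 0},
  {"gripper": 0.06,"delta_pos": [-0.01,-0.011,0.01],"roll": 0},
  {"gripper": 0.06,"delta_pos": [0,0,0.015],"roll": 0},
  {"gripper": 0.06,"delta_pos": [0,0,0],"roll": 0},
  {"gripper": 0.06,"delta_pos": [0,0,0],"roll": 0},
])

```text
time: 10.3
tool_pos: [0.4757, -0.1313, 0.1863]
ee_rot: [0.001, 0.996, -0.091, 0.0]
wrist_force: [0.8, -0.4, 0.9]
finger_gap: 0.0602
grasp_force: 0.0
```

```bash
python3 - <<'E'
from h import *
s=read_state(); print(s['tool_pos'],s['q'],s['finger_gap'])
im=snap('side','s4'); t=snap('top','t4')
a=cv2.resize(im['frame'][90:230,290:430],None,fx=4,fy=4,interpolation=cv2.INTER_CUBIC)
cv2.imwrite('pics/s4c.png',cv2.convertScaleAbs(a,alpha=1.6))
E
```

```text
[ 0.47567175 -0.13128937  0.18628991] [-0.73240571  0.47167873  1.20994137  2.06944317 -0.54123791  0.96712712
 -0.98754537] 0.06015941952828419
```

View pics/s4c.png

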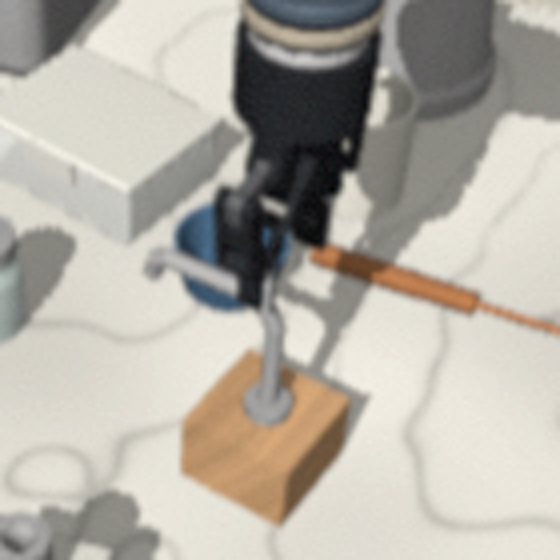

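The crop shows the fingers straddling the arm beside the elbow near (268,290), with the stem at (268,340) rising from the stand. I'll descend and close gently.

>>> move_arm([
  {"gripper": 0.06,"delta_pos": [0,0,0.02],"roll": 0},
  {"gripper": 0.06,"delta_pos": [0,0,0.02],"roll": 0},
  {"gripper": 0.06,"delta_pos": [0,0,0.015],"roll": 0},
  {"gripper": 0.06,"delta_pos": [0,0,0.006],"roll": 0},
  {"gripper": 0.03,"delta_pos": [0,0,0],"roll": 0},
  {"gripper": 0.008,"delta_pos": [0,0,0],"roll": 0},
  {"gripper": 0.008,"delta_pos": [0,0,0],"roll": 0},
  {"gripper": 0.008,"delta_pos": [0,0,0],"roll": 0},
  {"gripper": 0.008,"delta_pos": [0,0,0],"roll": 0},
], grip_force=25)

```text
time: 11.52
tool_pos: [0.4758, -0.13, 0.1258]
ee_rot: [-0.0, 0.996, -0.09, 0.0]
wrist_force: [-0.4, 0.1, 6.4]
finger_gap: 0.0112
grasp_force: 25.4
```

>>> move_arm([
  {"gripper": 0.008,"delta_pos": [0,0,0],"roll": 0},
  {"gripper": 0.008,"delta_pos": [0,0,0],"roll": 0},
  {"gripper": 0.008,"delta_pos": [0,0,-0.01],"roll": 0},
  {"gripper": 0.008,"delta_pos": [0,0,-0.015],"roll": 0},
  {"gripper": 0.008,"delta_pos": [0,0,-0.02],"roll": 0},
  {"gripper": 0.008,"delta_pos": [0,0,-0.02],"roll": 0},
  {"gripper": 0.008,"delta_pos": [0,0,-0.02],"roll": 0},
  {"gripper": 0.008,"delta_pos": [0,0,-0.02],"roll": 0},
  {"gripper": 0.008,"delta_pos": [0,0,-0.02],"roll": 0},
], grip_force=90)

```text
time: 12.65
tool_pos: [0.4748, -0.1301, 0.2513]
ee_rot: [-0.0, 0.996, -0.091, -0.0]
wrist_force: [-0.1, 0.1, -1.5]
finger_gap: 0.01
grasp_force: 87.6
```

>>> move_arm([
  {"gripper": 0.008,"delta_pos": [0,0,-0.01],"roll": -8},
  {"gripper": 0.008,"delta_pos": [0,0,0],"roll": -10},
  {"gripper": 0.008,"delta_pos": [0,0,0],"roll": -10},
  {"gripper": 0.008,"delta_pos": [0,0,0],"roll": -10},
  {"gripper": 0.008,"delta_pos": [0,0,0],"roll": -10},
  {"gripper": 0.008,"delta_pos": [0,0,0],"roll": -10},
  {"gripper": 0.008,"delta_pos": [0,0,0],"roll": -10},
  {"gripper": 0.008,"delta_pos": [0,0,0],"roll": -10},
  {"gripper": 0.008,"delta_pos": [0,0,0],"roll": -10},
  {"gripper": 0.008,"delta_pos": [0,0,0],"roll": -10},
])

```text
time: 13.9
tool_pos: [0.4747, -0.1304, 0.2607]
ee_rot: [-0.0, 0.72, 0.694, -0.0]
wrist_force: [-0.0, 0.6, -1.6]
finger_gap: 0.0103
grasp_force: 87.6
```

>>> move_arm([
  {"gripper": 0.008,"delta_pos": [0,0,0],"roll": -10},
  {"gripper": 0.008,"delta_pos": [0,0,0],"roll": -8},
  {"gripper": 0.008,"delta_pos": [0,0,0],"roll": -5},
  {"gripper": 0.008,"delta_pos": [0,0,0],"roll": 0},
  {"gripper": 0.008,"delta_pos": [0,0,0],"roll": 0},
])

```text
time: 14.52
tool_pos: [0.4752, -0.1302, 0.2605]
ee_rot: [-0.0, 0.57, 0.822, -0.0]
wrist_force: [-0.2, 0.6, -1.6]
finger_gap: 0.0097
grasp_force: 87.6
```

```bash
python3 - <<'E'
from h import *
s=read_state(); print(s['tool_pos'],s['q'],s['finger_gap'],s['grasp_force'],s['wrist_force']); M=rot(s['ee_rot'])
print(M, M.T@(np.array([.5565,.0637,.25])-s['tool_pos']), 'psi',np.degrees(np.arctan2(M[1,1],M[0,1])))
im=snap('side','s5'); t=snap('top','t5')
# collet mouth measurement on images with no occlusion (t4,s3)
a=cv2.resize(load('s4')['frame'][190:250,265:325],None,fx=6,fy=6,interpolation=cv2.INTER_CUBIC)
b=cv2.resize(load('t5')['frame'][165:225,255:315],None,fx=6,fy=6,interpolation=cv2.INTER_CUBIC)
cv2.imwrite('pics/col.png',cv2.convertScaleAbs(np.hstack([a,b]),alpha=1.6))
E
```

```text
[ 0.47515969 -0.13015515  0.26047651] [-0.48896589  0.1849431   0.77575522  1.97536845 -0.1499931   1.03850154
  0.71290209] 0.009719118797162538 87.57144653523028 [-0.17051658  0.64029275 -1.61513962]
[[-3.50539997e-01  9.36547757e-01 -9.54986363e-05]
 [ 9.36547761e-01  3.50540000e-01  1.29128137e-05]
 [ 4.55695587e-05 -8.49125763e-05 -9.99999995e-01]] [0.1530411  0.14413396 0.01047124] psi 20.520347555257295
```

View pics/col.png

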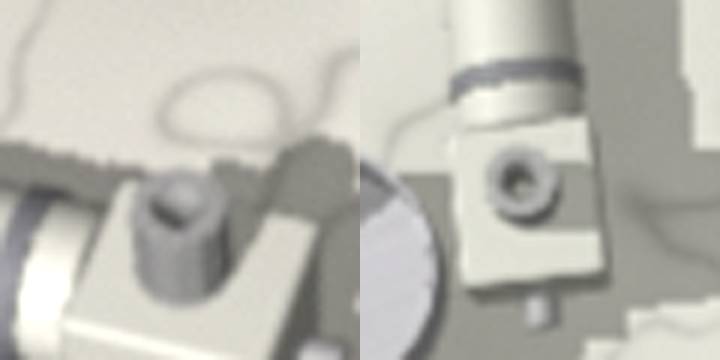

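The crop shows the collet mouth at (181,203) in the side half and (521,181) in the top half.

```bash
python3 - <<'E'
from h import *
t=load('t5');s=load('s4')
pt=((161.5)/6-.5+255,(181.5)/6-.5+165); ps=(181.5/6-.5+265,203.5/6-.5+190)
print(at_z(t,*pt,.11),at_z(s,*ps,.11),tri(t,pt,s,ps))
E
```

```text
[0.55729856 0.06402577 0.11      ] [0.55751263 0.06393412 0.11      ] [0.55735596 0.06403613 0.11016607]
```

>>> move_arm([
  {"gripper": 0.008,"delta_pos": [0.015,0.014,0],"roll": 0},
  {"gripper": 0.008,"delta_pos": [0.03,0.028,0],"roll": 0},
  {"gripper": 0.008,"delta_pos": [0.03,0.028,0],"roll": 0},
  {"gripper": 0.008,"delta_pos": [0.03,0.028,0],"roll": 0},
  {"gripper": 0.008,"delta_pos": [0.03,0.028,0],"roll": 0},
  {"gripper": 0.008,"delta_pos": [0.018,0.018,0],"roll": 0},
  {"gripper": 0.008,"delta_pos": [0,0,0.02],"roll": 0},
  {"gripper": 0.008,"delta_pos": [0,0,0],"roll": 0},
  {"gripper": 0.008,"delta_pos": [0,0,0],"roll": 0},
])

```text
time: 15.75
tool_pos: [0.5565, 0.063, 0.2409]
ee_rot: [0.0, 0.57, 0.822, 0.0]
wrist_force: [0.4, 0.3, -1.0]
finger_gap: 0.0105
grasp_force: 87.8
```

```bash
python3 - <<'E'
from h import *
s=read_state(); print(s['tool_pos'],s['q'],s['finger_gap'],s['grasp_force'],s['wrist_force'],s['torque'])
im=snap('side','s6'); t=snap('top','t6'); p=s['tool_pos']
print('tip px expected',proj(im,[p[0],p[1],p[2]-.112]), 'stem at .06', proj(im,[p[0],p[1],p[2]-.06]),'mouth',proj(im,[.5565,.0637,.11]))
a=cv2.resize(im['frame'][120:270,230:380],None,fx=4,fy=4,interpolation=cv2.INTER_CUBIC)
cv2.imwrite('pics/s6c.png',cv2.convertScaleAbs(a,alpha=1.6))
E
```

```text
[0.55653115 0.06296922 0.24085494] [-0.70748117  0.33002319  0.65968093  1.85147513 -0.23251028  1.03726337
  0.4033559 ] 0.010501681457191485 87.76472422134248 [ 0.3822326   0.27946448 -0.95163517] [-0.04471429 -0.02743233 -0.00737415]
tip px expected [294.91285475 218.05557758] stem at .06 [293.69159336 202.80201658] mouth [295.19886745 223.48323156]
```

View pics/s6c.png

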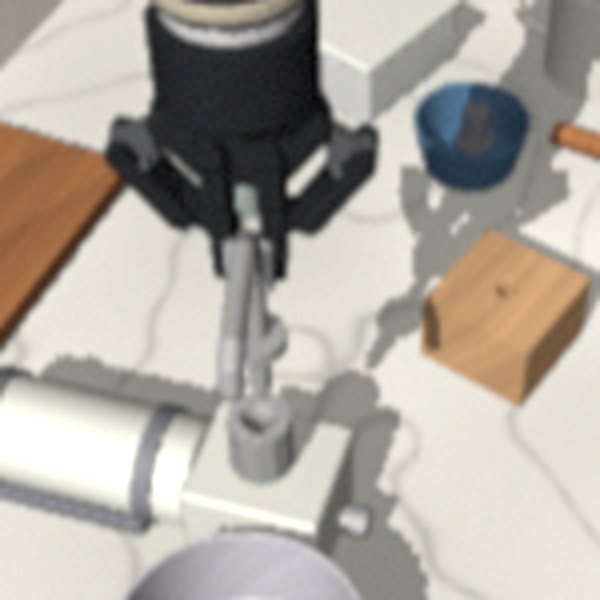

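The crop shows the plug lying in the ramekin. The spout tip at (258,395) is just above the collet mouth at (262,412), and the arm points toward the pan. I'll descend partway.

>>> move_arm([
  {"gripper": 0.008,"delta_pos": [0.001,0.001,0.008],"roll": 0},
  {"gripper": 0.008,"delta_pos": [0,0,0.008],"roll": 0},
  {"gripper": 0.008,"delta_pos": [0,0,0.006],"roll": 0},
  {"gripper": 0.008,"delta_pos": [0,0,0.006],"roll": 0},
  {"gripper": 0.008,"delta_pos": [0,0,0.006],"roll": 0},
  {"gripper": 0.008,"delta_pos": [0,0,0],"roll": 0},
])

```text
time: 16.6
tool_pos: [0.557, 0.0657, 0.2058]
ee_rot: [-0.0, 0.569, 0.822, 0.0]
wrist_force: [0.4, 1.2, -2.0]
finger_gap: 0.01
grasp_force: 87.7
```

>>> move_arm([
  {"gripper": 0.008,"delta_pos": [0,0,0.004],"roll": 0},
  {"gripper": 0.008,"delta_pos": [0,0,0.004],"roll": 0},
  {"gripper": 0.008,"delta_pos": [0,0,0.004],"roll": 0},
  {"gripper": 0.008,"delta_pos": [0,0,0.004],"roll": 0},
  {"gripper": 0.008,"delta_pos": [0,0,0.004],"roll": 0},
  {"gripper": 0.008,"delta_pos": [0,0,0.002],"roll": 0},
  {"gripper": 0.008,"delta_pos": [0,0,0],"roll": 0},
])

```text
time: 17.48
tool_pos: [0.5576, 0.0655, 0.1845]
ee_rot: [0.001, 0.569, 0.822, 0.001]
wrist_force: [0.6, 2.4, 1.8]
finger_gap: 0.0103
grasp_force: 88.2
```

>>> move_arm([
  {"gripper": 0.008,"delta_pos": [0,0,0.002],"roll": 0},
  {"gripper": 0.008,"delta_pos": [0,0,0],"roll": 0},
])

```text
time: 17.73
tool_pos: [0.5575, 0.0655, 0.1827]
ee_rot: [0.0, 0.569, 0.822, 0.001]
wrist_force: [1.4, 2.8, 3.7]
finger_gap: 0.01
grasp_force: 88.4
```

>>> move_arm([
  {"gripper": 0.008,"delta_pos": [0,0,0.001],"roll": 0},
  {"gripper": 0.008,"delta_pos": [0,0,0],"roll": 0},
])

```text
time: 17.98
tool_pos: [0.5576, 0.0654, 0.1823]
ee_rot: [0.0, 0.569, 0.822, 0.001]
wrist_force: [0.2, 2.8, 7.9]
finger_gap: 0.0102
grasp_force: 89.3
```

>>> move_arm([
  {"gripper": 0.008,"delta_pos": [0,0,0.001],"roll": 0},
  {"gripper": 0.008,"delta_pos": [0,0,0],"roll": 0},
])

```text
time: 18.23
tool_pos: [0.5578, 0.0654, 0.1822]
ee_rot: [0.0, 0.569, 0.822, 0.001]
wrist_force: [-1.7, 2.0, 14.2]
finger_gap: 0.01
grasp_force: 90.0
```

>>> move_arm([
  {"gripper": 0.008,"delta_pos": [0,0,0.001],"roll": 0},
  {"gripper": 0.008,"delta_pos": [0,0,0.001],"roll": 0},
  {"gripper": 0.008,"delta_pos": [0,0,0],"roll": 0},
])

```text
time: 18.6
tool_pos: [0.5584, 0.0653, 0.182]
ee_rot: [0.0, 0.569, 0.822, 0.002]
wrist_force: [-4.3, 1.8, 25.3]
finger_gap: 0.0096
grasp_force: 91.6
```

>>> move_arm([
  {"gripper": 0.008,"delta_pos": [0,0,-0.001],"roll": 0},
  {"gripper": 0.008,"delta_pos": [0,0,-0.0015],"roll": 0},
  {"gripper": 0.03,"delta_pos": [0,0,0],"roll": 0},
  {"gripper": 0.05,"delta_pos": [0,0,0],"roll": 0},
  {"gripper": 0.05,"delta_pos": [0,0,0],"roll": 0},
  {"gripper": 0.05,"delta_pos": [0,0,0],"roll": 0},
  {"gripper": 0.05,"delta_pos": [0,0,-0.02],"roll": 0},
  {"gripper": 0.05,"delta_pos": [0,0,-0.03],"roll": 0},
  {"gripper": 0.05,"delta_pos": [0,0,-0.04],"roll": 0},
  {"gripper": 0.05,"delta_pos": [0,0,-0.04],"roll": 0},
])

```text
time: 19.85
tool_pos: [0.5566, 0.065, 0.3118]
ee_rot: [-0.0, 0.569, 0.822, -0.0]
wrist_force: [-0.2, 0.7, -0.4]
finger_gap: 0.0501
grasp_force: 0.0
```

>>> move_arm([
  {"gripper": 0.05,"delta_pos": [-0.03,-0.03,-0.02],"roll": 0},
  {"gripper": 0.05,"delta_pos": [-0.03,-0.03,0],"roll": 0},
  {"gripper": 0.05,"delta_pos": [-0.03,-0.03,0],"roll": 0},
  {"gripper": 0.05,"delta_pos": [-0.03,-0.03,0],"roll": 0},
  {"gripper": 0.05,"delta_pos": [0,0,0],"roll": 0},
  {"gripper": 0.05,"delta_pos": [0,0,0],"roll": 0},
])

```text
time: 20.6
tool_pos: [0.487, -0.0887, 0.3307]
ee_rot: [-0.0, 0.569, 0.822, 0.0]
wrist_force: [-0.3, 0.9, -0.3]
finger_gap: 0.05
grasp_force: 0.0
```

```bash
python3 - <<'E'
from h import *
im=snap('side','s7'); t=snap('top','t7')
c=np.array([.5573,.064,0]); d=np.array([np.cos(np.radians(110.5)),np.sin(np.radians(110.5)),0])
for n,P in(('outlet',c+.09*d+[0,0,.182]),('flange',c+[0,0,.1115]),('elbow',c+[0,0,.205]),('armend',c+.09*d+[0,0,.205])): print(n,(proj(im,P)-[230,110])*3,(proj(t,P)-[210,160])*3+[540,0])
a=cv2.resize(im['frame'][110:310,230:410],None,fx=3,fy=3,interpolation=cv2.INTER_CUBIC)
b=np.zeros((600,255,3),np.uint8); b[:270]=cv2.resize(t['frame'][160:250,210:295],None,fx=3,fy=3,interpolation=cv2.INTER_CUBIC)
cv2.imwrite('pics/fin.png',cv2.convertScaleAbs(np.hstack([a,b]),alpha=1.6))
E
```

```text
outlet [175.72692085 382.5150544 ] [659.62746786 121.74086573]
flange [194.36601241 339.18446231] [754.16635306 103.96599658]
elbow [187.58926959 256.30219213] [746.84288044  84.99243039]
armend [173.47864955 361.47828581] [656.05925801 117.38205452]
```

View pics/fin.png

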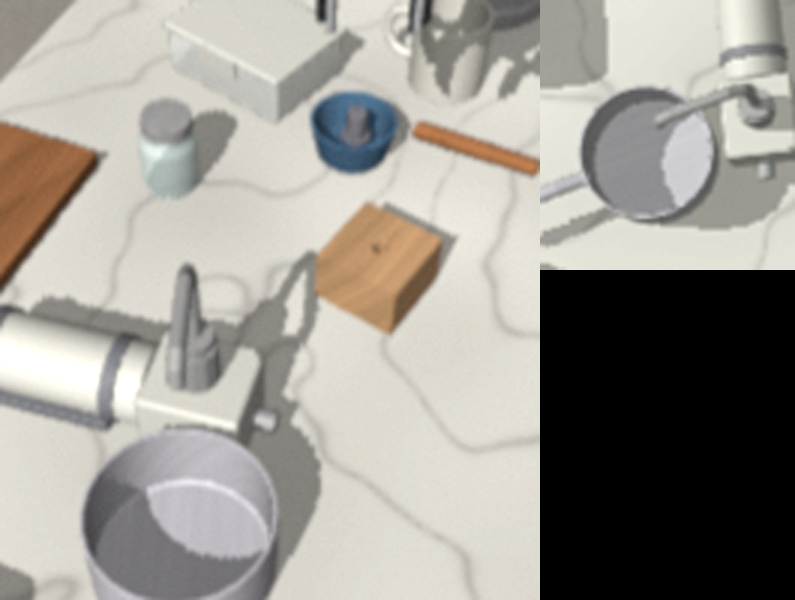

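The picture shows the spout upright in the collet with its flange at the mouth, around (195,339). Its outlet is over the pan, at (660,122) in the top half, which matches the projection for a fully seated spout. The plug stands in the ramekin at (355,125), and nothing else has moved.

```bash
python3 -c "
from bench import job; print(job.close_job())"
```

```text
the job is handed in; nothing more can be done
None
```

The job is handed in: the plug is in the ramekin, and the spout is pushed fully home in the collet, released, with its outlet over the saucepan, after about 21 s on the robot's clock.

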